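Uncover and reset the crane remote

ROBOT

A 7-joint arm with a two-finger parallel gripper is mounted at the origin on the work surface. World frame = base frame: x ahead of the robot, y to its left, z up, the work surface at z = 0. Lengths are in m, angles in rad, forces in N, time in s.
With the tool pointing down it reaches from about 0.425 to 1.025 m from the base axis. Payload 9.4 kg.
Tool frame: the origin (TCP) lies midway between the tips of the shut fingers; the grasp point (between the pads) lies 19 mm behind it; z points along the fingers, y is the line along which they close (so a half turn about z gives the same grasp; the last joint's range is limited). The gripper opens to 93 mm and grips with 3 to 60 N. Pads are 15 mm wide; open, the fingers measure 128 mm over their backs; the gripper's body (75 mm by 188 mm) begins 65 mm behind the grasp point.
Start: joints at [-1.189, 0.599, -0.003, 1.599, 0.002, 0.943, -0.08], TCP at [0.321, 0.65, 0.191] pointing down, gripper open.
Joint ranges: [-2.57, 2.57], [-0.35, 1.97], [-1.29, 1.29], [0.11, 2.56], [-1.05, 4.19], [0.11, 1.86], [-2.63, 2.63]. Speed limits (rad/s): [2.22, 2.22, 3.01, 3.01, 3.14, 3.14, 3.14].

INTERFACE

Orientations are given as [roll, pitch, yaw] about the fixed x, y, z axes, in that order (R = Rz(yaw) Ry(pitch) Rx(roll)).
In Python, from plant import sense, grab_frame, get_calibration, finish_job, recognise, mark_of gives the robot as it stands.
- The arm moves only by the tool move_arm, never from a script. Its argument "increments" is a list of rows, each a list of 3 entries, a list of its own where there are three numbers: the finger opening in m, from 0 to 0.093, then the shift along the world's x, y, z in m, then the turn, a rotation vector about the world's x, y, z in degrees. In form: [[gripper, [dx, dy, dz], [ax, ay, az]], ...]. A call has 1 to 10 rows; each row shifts and turns the commanded pose from where the row before left it; what a row does not reach is not made up. A row lasts 1/8 s, in which the tool goes at most 62.5 mm and 10.7 degrees, less where a joint would pass 70% of its speed; a pose out of reach is approached as far as the arm can. A call with a gripper value outside its range is refused whole. The fingers move at their own pace and stop on an object; the grip force is fixed at half the most. Time passes only in rows, so rows that do not move let the fingers close. It gives the time, the measured TCP pose, the force, the opening and the grip force at its end, in the units of the state.
- sense(): the state, without advancing time (a new reading comes with each control period).
- grab_frame(name): name is "scene" or "top"; returns the picture (420x560x3 uint8, red, green, blue); there is no depth.
- get_calibration(name): a dict with "fx", "fy", "cx", "cy" (pixels), "pose" (4x4, takes a point from camera to world coordinates). Camera axes: x right, y up, looking along -z (the intrinsics and any distortion apply to the point x, -y, -z); pixel columns grow to the right and rows downward; lengths in m; the calibration is good to about 2 mm. A picture is of the moment at which its call begins. get_calibration takes no time and is no camera call.
- finish_job(): hands the job in; it is judged then, once.
Trained networks look in the newest picture that a camera, given by its name, has taken for a name from the list of things; names that differ only in an ending like _2 or _b are one class to them, and where a whole thing is asked for, a point or a joint stands for the part that bears it (a point fixed in the world has none). Each returns a list of dicts, best first, with "conf" (0 to 1); they miss things now and then, are a little off and sometimes report something else, mostly with a low value. They report only what shows in the picture. A call takes as long as a camera call.
- recognise(query, camera): "xyz" ([x, y, z] in m, in world coordinates, good to about 4 mm: the middle of the surface that is visible of it).
- mark_of(query, camera): "xyz" ([x, y, z] in m, in world coordinates, good to about 4 mm: a listed point, or the origin of a listed thing).
The state is a dict: "clock": time; "q": joint angles; "qd": joint speeds; "tau": joint torques, N m; "eef_pos": TCP position; "orientation": TCP orientation; "force": force on the tool from outside, world axes, zero at the start; "ft_torque": the same for the moment, N m; "width": finger opening in m; "gripper_force": force on a finger pad.
Only numpy, scipy, OpenCV 4.12 (cv2) and the standard library are available. Lean on these libraries where they do the work, as an engineer would, in place of code of your own. Each camera call takes 0.05 s, during which the arm holds its last target. There are 200 camera calls.

TASK

On the orange crane remote, swing the dust cover aside on its pin until the well beneath is completely uncovered, then press the red reset button in the well all the way down for a moment and let it come back up. Leave the cover swung aside, and leave the blue remote and the loose things on the bench as they are.

Things in the scene. Friction and masses are not known exactly. Their poses are not given: they have to be found in the camera images.
- orange: Orange crane radio remote (the one to work on), fixed to the bench: box 150 (x) x 220 (y) x 90 mm high. Origin: centre of underside; at yaw 0 (up to 0.4 rad either way) its x points away from the robot, y left. Two black joysticks at its +y end, 144 mm high. At its -y end a dust cover over a round well, 60 mm wide, 20 mm deep, centred at (-20, -50) mm.
- orange_pin (a point): The cover's vertical pin axis on the orange remote, at the level of its top face (90 mm above the bench); at (45, -50) mm in the remote's frame.
- orange_knob (a point): Top centre of the white round knob on the orange remote's grey dust cover, 127.5 mm above the bench, 85 mm from the pin axis. Knob 22 mm across, 30 mm tall, foot 97.5 mm above the bench; may be pinched from above in any direction and turns between the fingers. Cover plate: 76 mm disc centred 65 mm from the pin, 24 mm strap to the pin, 6 mm thick.
- orange_cover (a joint): Angle of the orange remote's cover about its pin (rad): 0 = shut, knob straight from the pin along the remote's -x, over the well; grows counter-clockwise seen from above, knob going towards the remote's -y, to a stop at 1.8. It just clears the whole well at 1.1. Starts at 0 to 0.3, cannot go below 0. Friction pin (about 1.5 N at the knob): stays where left.
- orange_well (a point): Centre of the mouth of the well, in the orange remote's top face, 90 mm above the bench.
- orange_button_top (a point): Centre of the top of the red reset button in the orange remote's well: 40 mm across, its top 10 mm below the well's mouth (80 mm above the bench), straight below orange_well. Wide enough well for shut fingertips pointing down.
- orange_button (a joint): How far the red button is pressed (m): 0 up, 0.006 fully down. Spring: about 1.5 N to start, 5 N at the bottom stop; it comes back up by itself.
- blue: Blue crane radio remote (not to be touched), fixed to the bench: box 150 (x) x 220 (y) x 90 mm high. Origin: centre of underside; at yaw 0 (up to 0.4 rad either way) its x points away from the robot, y left. Two black joysticks at its +y end, 144 mm high. At its -y end a dust cover over a round well, 60 mm wide, 20 mm deep, centred at (-20, -50) mm.
- blue_knob (a point): Centre of the top of the white knob on the blue remote's dust cover, 127.5 mm above the bench.
- spool: Loose pale metal solder spool standing upright, 68 mm across, 60 mm high; origin at the centre of its underside. Bystander.
- tin: Loose round yellowish tin with a pale top, 72 mm across, 40 mm high; origin at the centre of its underside. Bystander.
- driver: Loose screwdriver with a red handle lying on the bench, long axis x, handle to its -x. Bystander.

How it is judged:
By the outcome, as a careful person would: the job done as asked, in the order asked, and still so for the second after the job is handed in, with the robot touching nothing.
It also fails if it takes over 40 s, if anything falls off the work surface, if the arm or the gripper's body presses on something with over 40 N, if the wrist force passes 120 N, or if a joint passes its speed limit or range.

## Working session

There is one attempt and no reset: what is moved stays moved. The work goes in short steps, Python scripts to look and compute and a tool call to move; the robot and the scene stay as the last step left them, time stands still between calls to the robot, and variables do not carry over. Pictures are saved under pics/ and viewed, at most 10 in all, crops included, and the job is handed in when it is done.

Besides the shell and the picture viewer there is one more tool, called after ">>>" as name(argument=value, ...), one argument or row to a line, values as JSON. move_arm: Moves the arm, as the interface text tells. Its arguments: {"type":"object","properties":{"increments":{"type":"array","items":{"type":"array"}}},"required":["increments"]}

```bash
mkdir -p pics; python3 - <<'E'
from plant import *
import cv2
for c in("scene","top"):
    cv2.imwrite(f"pics/{c}0.png",grab_frame(c)[:,:,::-1])
    for q in("orange","orange_pin","orange_knob","orange_well","blue","blue_knob","spool","tin","driver"):
        print(c,q,[(([round(float(v),3) for v in d["xyz"]]),round(d["conf"],2)) for d in mark_of(q,c)[:2]])
    print(get_calibration(c)["pose"][:3,3])
s=sense();print(s["clock"],s["eef_pos"],s["orientation"],s["force"],s["width"])
E
```

```text
scene orange [([0.513, 0.17, -0.001], 0.92)]
scene orange_pin [([0.573, 0.136, 0.09], 0.89)]
scene orange_knob [([0.497, 0.1, 0.123], 0.84)]
scene orange_well [([0.515, 0.115, 0.09], 0.96), ([0.518, 0.5, -0.002], 0.51)]
scene blue [([0.518, -0.198, -0.001], 0.69)]
scene blue_knob [([0.798, 0.051, 0.0], 0.7), ([0.474, -0.26, 0.13], 0.64)]
scene spool [([0.782, -0.096, 0.001], 0.59)]
scene tin [([0.801, 0.051, -0.001], 0.89), ([0.515, 0.5, -0.001], 0.45)]
scene driver [([0.517, 0.498, -0.002], 0.76)]
[1.54982346 0.61766908 0.82089658]
top orange [([0.514, 0.169, 0.001], 0.62)]
top orange_pin [([0.576, 0.138, 0.092], 0.61)]
top orange_knob [([0.497, 0.096, 0.125], 0.67)]
top orange_well [([0.514, 0.114, 0.09], 0.71)]
top blue [([0.518, -0.202, -0.002], 0.72), ([0.574, 0.138, 0.091], 0.18)]
top blue_knob [([0.468, -0.259, 0.128], 0.69)]
top spool [([0.778, -0.096, 0.002], 0.77)]
top tin [([0.804, 0.05, 0.001], 0.96)]
top driver [([0.513, 0.498, 0.003], 0.88), ([0.515, 0.17, 0.003], 0.37)]
[0.49010603 0.0915119  1.56995003]
1.0 [0.32105533 0.6500333  0.19052913] [3.14159258e+00 2.86708528e-05 2.68286177e+00] [-1.17315181  0.31048638 -1.47141209] 0.09282212046909914
```

View pics/top0.png

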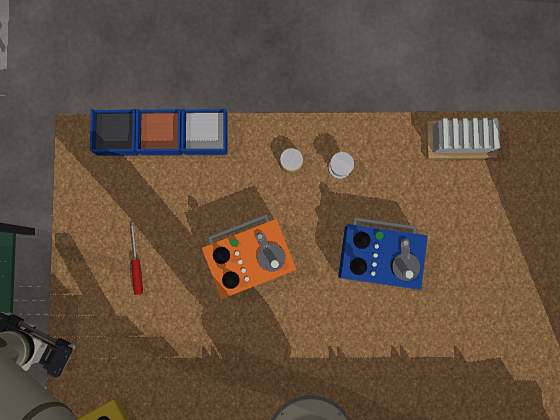

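View pics/scene0.png

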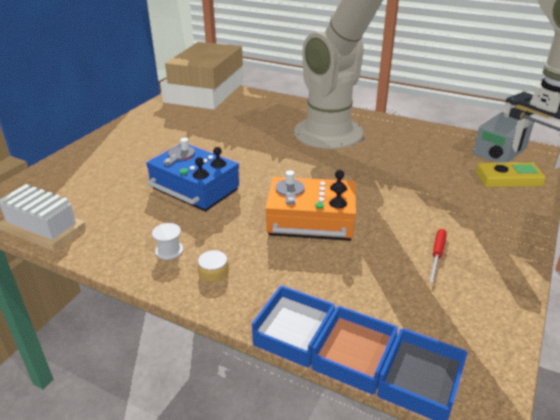

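The top view shows the orange remote near (250,255), with its cover at (270,257) and the knob at (275,263). The blue remote is well clear to the right. The scene view agrees with this. The points fit the given sizes: yaw is about 0.356, the knob is 86 mm from the pin, and the cover is at about 0.12 rad. I'm going above the knob now.

>>> move_arm(
  increments=[
    [0.06,[0.018,-0.04,0.02],[0,0,0]],
    [0.06,[0.018,-0.056,0.01],[0,0,0]],
    [0.06,[0.018,-0.056,0],[0,0,0]],
    [0.06,[0.018,-0.056,0],[0,0,0]],
    [0.06,[0.018,-0.056,0],[0,0,0]],
    [0.06,[0.018,-0.056,0],[0,0,0]],
    [0.06,[0.018,-0.056,0],[0,0,0]],
    [0.06,[0.018,-0.056,0],[0,0,0]],
    [0.06,[0.018,-0.056,0],[0,0,0]],
    [0.06,[0.014,-0.056,0],[0,0,0]],
  ],
)

```text
clock: 2.25
eef_pos: [0.4978, 0.1042, 0.2209]
orientation: [3.141, 0.001, 2.683]
force: [1.2, -0.3, 0.3]
width: 0.06
gripper_force: 0.0
```

>>> move_arm(
  increments=[
    [0.06,[-0.001,-0.006,0],[0,0,0]],
    [0.06,[0,0,-0.04],[0,0,0]],
    [0.06,[0,0,0],[0,0,0]],
  ],
)

```text
clock: 2.62
eef_pos: [0.4944, 0.1004, 0.179]
orientation: [-3.139, -0.003, 2.684]
force: [0.2, 0.5, 0.1]
width: 0.0599
gripper_force: 0.0
```

```bash
python3 - <<'E'
from plant import *
import cv2
for c in("scene","top"):
    f=grab_frame(c)
    if c=="scene": cv2.imwrite("pics/s1.png",cv2.resize(f[80:260,200:400,::-1],None,fx=3,fy=3))
    print(c,mark_of("orange_knob",c)[:2],mark_of("orange_pin",c)[:1])
print(sense()["eef_pos"])
E
```

```text
scene [{'xyz': [0.5008, 0.1021, 0.1242], 'conf': 0.8}] [{'xyz': [0.5757, 0.137, 0.0928], 'conf': 0.74}]
top [] [{'xyz': [0.5158, -0.2018, 0.0014], 'conf': 0.71}]
[0.49658399 0.10056312 0.18153433]
```

View pics/s1.png

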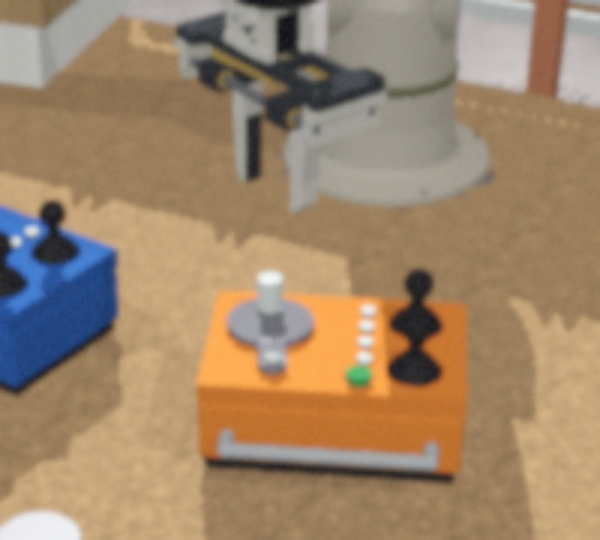

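The knob is at about (270,285) in this crop, directly beneath the gap between the fingers. Descending and pinching.

>>> move_arm(
  increments=[
    [0.06,[0.002,-0.001,-0.04],[0,0,0]],
    [0.06,[0,0,-0.035],[0,0,0]],
    [0.06,[0,0,0],[0,0,0]],
    [0.015,[0,0,0],[0,0,0]],
    [0.015,[0,0,0],[0,0,0]],
    [0.015,[0,0,0],[0,0,0]],
    [0.015,[0,0,0],[0,0,0]],
  ],
)

```text
clock: 3.8
eef_pos: [0.4983, 0.0991, 0.1061]
orientation: [3.141, 0.001, 2.683]
force: [-0.2, -0.3, -0.2]
width: 0.0247
gripper_force: 0.0
```

>>> move_arm(
  increments=[
    [0.015,[0,0,0],[0,0,0]],
    [0.015,[0,0,0],[0,0,0]],
  ],
)

```text
clock: 4.05
eef_pos: [0.4981, 0.099, 0.1055]
orientation: [-3.142, 0.0, 2.683]
force: [0.4, 0.2, 0.7]
width: 0.0152
gripper_force: 0.0
```

```bash
python3 - <<'E'
import numpy as np
from plant import sense
s=sense();k=np.array(s["eef_pos"][:2]);print(k,s["width"],s["gripper_force"],s["force"])
p=np.array([.5745,.137]);d=k-p;print(np.hypot(*d))
a0=np.arctan2(d[1],d[0]);a0=a0%(2*np.pi);print("cover",a0-np.pi-.356)
p=k-d/np.hypot(*d)*.085
a=np.linspace(a0,np.pi+.356+1.45,11);P=p+.085*np.c_[np.cos(a),np.sin(a)];print(np.diff(P,axis=0).round(4),P[-1])
E
```

```text
[0.49809421 0.0989909 ] 0.015172145322392383 0.0 [0.3645658  0.15986284 0.7114277 ]
0.0853377784639137
cover 0.10561641741707539
[[ 0.0058 -0.0099]
 [ 0.007  -0.009 ]
 [ 0.0082 -0.008 ]
 [ 0.0092 -0.0068]
 [ 0.01   -0.0055]
 [ 0.0106 -0.0041]
 [ 0.0111 -0.0027]
 [ 0.0114 -0.0012]
 [ 0.0114  0.0004]
 [ 0.0113  0.0019]] [0.59400607 0.05418987]
```

The opening went below the knob's 22 mm, so the knob isn't between the pads. Looking again.

```bash
python3 - <<'E'
from plant import *
import cv2,numpy as np
f=grab_frame("scene");a=cv2.resize(f[120:240,230:370,::-1],None,fx=4,fy=4)
print(mark_of("orange_knob","scene")[:2],mark_of("orange_pin","scene")[:1])
g=grab_frame("top");b=cv2.resize(g[200:320,190:330,::-1],None,fx=4,fy=4)
b=b[:,:240+0+0] if 0 else b
cv2.imwrite("pics/s2.png",cv2.resize(np.hstack([a,b]),(800,343)))
print(mark_of("orange_knob","top")[:2])
# gripper TCP projected into scene
for n in("scene","top"):
    c=get_calibration(n);T=np.linalg.inv(c["pose"])
    for P in(sense()["eef_pos"],[.498,.099,.1275]):
        q=T@np.r_[P,1];print(n,c["cx"]+c["fx"]*q[0]/-q[2],c["cy"]+c["fy"]*q[1]/q[2])
    print({k:v for k,v in c.items() if k!="pose"})
E
```

```text
[{'xyz': [0.4954, 0.1005, 0.127], 'conf': 0.88}] [{'xyz': [0.574, 0.1367, 0.0932], 'conf': 0.88}]
[]
scene 289.7166082918932 179.73642914140555
scene 289.78349781344593 172.4599518531909
{'fx': 523.8641083280676, 'fy': 523.8641083280676, 'cx': 272.197436525989, 'cy': 209.0118094463711}
top 273.9490642489691 263.81229910175375
top 273.9063731711602 263.7941648272709
{'fx': 540.1728528364462, 'fy': 540.1728528364462, 'cx': 276.47047905988296, 'cy': 217.3801129265444}
```

View pics/s2.png

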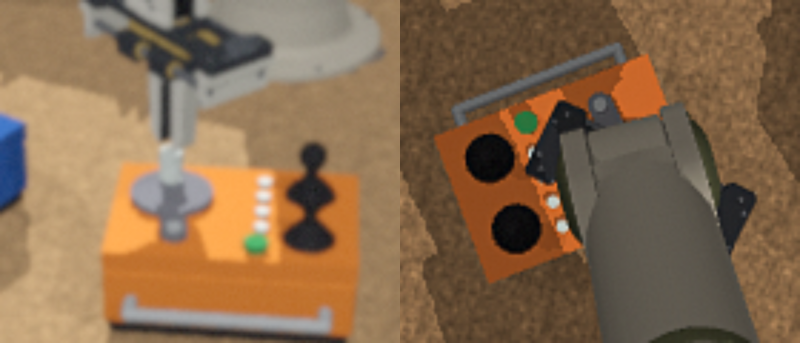

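```bash
python3 - <<'E'
from plant import *
import cv2
f=grab_frame("scene")
cv2.imwrite("pics/s3.png",cv2.resize(f[115:205,250:330,::-1],None,fx=6,fy=6,interpolation=cv2.INTER_CUBIC))
E
```

```text
(no output)
```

View pics/s3.png

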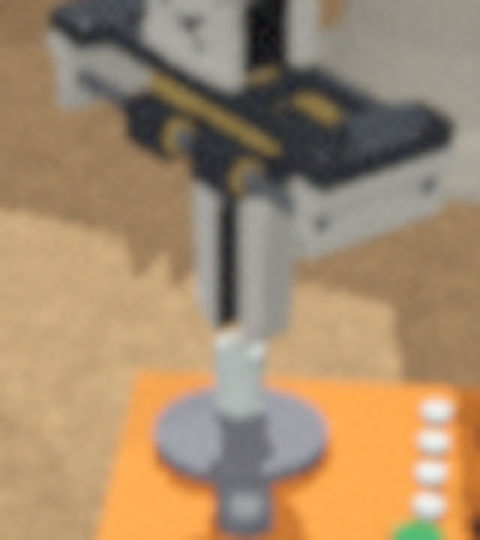

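The crop shows both fingertips at about (240,330), level with the knob's top at (240,335). They project about 10 px higher than the reported TCP does, so the real tips look about 28 mm higher than sensed. I'll open, go lower in small steps while watching the force, and check with the camera.

>>> move_arm(
  increments=[
    [0.05,[0,0,0],[0,0,0]],
    [0.05,[0,0,0],[0,0,0]],
    [0.05,[0,0,0],[0,0,0]],
    [0.05,[0,0,0],[0,0,0]],
    [0.05,[0,0,-0.01],[0,0,0]],
    [0.05,[0,0,-0.01],[0,0,0]],
    [0.05,[0,0,0],[0,0,0]],
  ],
)

```text
clock: 5.22
eef_pos: [0.4974, 0.0989, 0.0844]
orientation: [-3.14, -0.001, 2.683]
force: [-0.0, -0.0, 0.9]
width: 0.0501
gripper_force: 0.0
```

```bash
python3 - <<'E'
from plant import *
import cv2
f=grab_frame("scene")
cv2.imwrite("pics/s4.png",cv2.resize(f[115:205,250:330,::-1],None,fx=6,fy=6,interpolation=cv2.INTER_CUBIC))
print(sense()["force"])
E
```

```text
[ 0.36340118 -0.13916034  0.7801401 ]
```

View pics/s4.png

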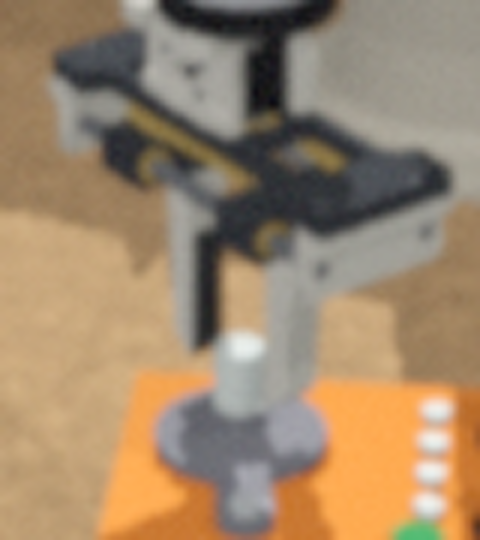

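The fingers now straddle the knob, with tips at about (195,345) and (290,400), so the true tip height is about 0.114 and the z offset is about 0.03. I'll go 6 mm lower and pinch.

>>> move_arm(
  increments=[
    [0.05,[0,0,-0.006],[0,0,0]],
    [0.015,[0,0,0],[0,0,0]],
    [0.015,[0,0,0],[0,0,0]],
    [0.015,[0,0,0],[0,0,0]],
    [0.015,[0,0,0],[0,0,0]],
    [0.015,[0,0,0],[0,0,0]],
  ],
)

```text
clock: 6.02
eef_pos: [0.4982, 0.099, 0.0796]
orientation: [3.141, 0.0, 2.683]
force: [0.4, 0.1, 1.4]
width: 0.0215
gripper_force: 30.0
```

Gripped, with a width of 21.5 mm. Swinging along the arc to about 1.45 rad.

>>> move_arm(
  increments=[
    [0.015,[0.006,-0.01,0],[0,0,0]],
    [0.015,[0.007,-0.009,0],[0,0,0]],
    [0.015,[0.008,-0.008,0],[0,0,0]],
    [0.015,[0.009,-0.007,0],[0,0,0]],
    [0.015,[0.01,-0.0055,0],[0,0,0]],
  ],
)

```text
clock: 6.65
eef_pos: [0.538, 0.0617, 0.0798]
orientation: [3.14, -0.001, 2.686]
force: [-2.9, 8.9, 4.5]
width: 0.0216
gripper_force: 30.0
```

>>> move_arm(
  increments=[
    [0.015,[0.011,-0.0025,0],[0,0,0]],
    [0.015,[0.011,-0.002,0],[0,0,0]],
    [0.015,[0.0115,-0.001,0],[0,0,0]],
    [0.015,[0.0115,0.0005,0],[0,0,0]],
    [0.015,[0.0115,0.002,0],[0,0,0]],
    [0.015,[0,0,0],[0,0,0]],
  ],
)

```text
clock: 7.4
eef_pos: [0.5958, 0.0499, 0.0797]
orientation: [-3.137, 0.003, 2.679]
force: [2.0, -16.3, 3.6]
width: 0.0197
gripper_force: 30.4
```

```bash
python3 - <<'E'
from plant import *
for q in ("orange_knob","orange_well","orange_button_top","orange_pin"):
  grab_frame("scene");print(q,mark_of(q,"scene")[:1])
E
```

```text
orange_knob [{'xyz': [0.5846, 0.0572, 0.1237], 'conf': 0.95}]
orange_well [{'xyz': [0.5154, 0.1148, 0.0896], 'conf': 0.73}]
orange_button_top [{'xyz': [0.5126, 0.1163, 0.0798], 'conf': 0.6}]
orange_pin [{'xyz': [0.5728, 0.1392, 0.0901], 'conf': 0.84}]
```

>>> move_arm(
  increments=[
    [0.05,[0,0,0],[0,0,0]],
    [0.05,[0,0,0],[0,0,0]],
    [0.05,[0,0,0],[0,0,0]],
    [0.05,[0,0,0.03],[0,0,0]],
    [0.05,[0,0,0.03],[0,0,0]],
    [0,[-0.03,0.02,0],[0,0,0]],
    [0,[-0.05,0.045,0],[0,0,0]],
    [0,[0,0,0],[0,0,0]],
    [0,[0,0,0],[0,0,0]],
    [0,[0,0,0],[0,0,0]],
  ],
)

```text
clock: 9.05
eef_pos: [0.519, 0.1176, 0.1395]
orientation: [3.142, 0.001, 2.682]
force: [0.1, 0.2, -0.5]
width: 0.0043
gripper_force: 0.0
```

```bash
python3 - <<'E'
from plant import *
import cv2
f=grab_frame("scene")
cv2.imwrite("pics/s5.png",cv2.resize(f[115:205,240:340,::-1],None,fx=6,fy=6,interpolation=cv2.INTER_CUBIC))
for q in ("orange_knob","orange_well","orange_button_top"):
  print(q,mark_of(q,"scene")[:1])
s=sense();print(s["eef_pos"],s["width"],s["force"])
E
```

```text
orange_knob [{'xyz': [0.5831, 0.0581, 0.1265], 'conf': 0.71}]
orange_well [{'xyz': [0.5148, 0.115, 0.0894], 'conf': 0.71}]
orange_button_top [{'xyz': [0.512, 0.1132, 0.0822], 'conf': 0.44}]
[0.51855581 0.11769856 0.13935101] -4.112779676706028e-06 [ 0.19883831 -0.43999027  0.27149542]
```

View pics/s5.png

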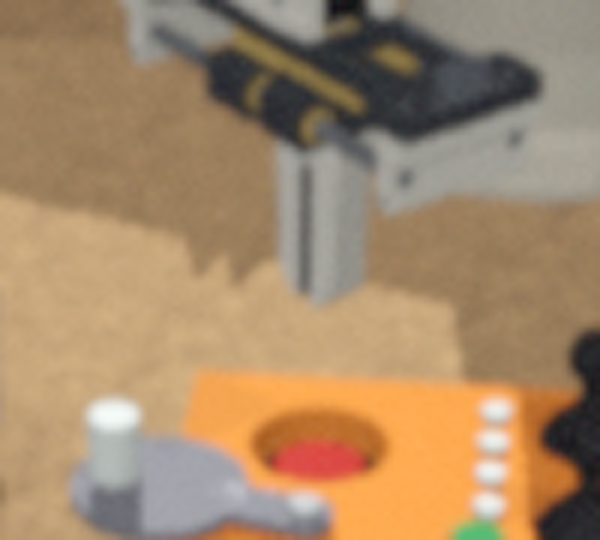

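The cover is well aside (about 1.36 rad) and the well is fully open. The red button is at crop (320,460) and the tip is above it at (322,298). Centring, then descending and pressing.

>>> move_arm(
  increments=[
    [0,[-0.0045,-0.003,0],[0,0,0]],
    [0,[0,0,-0.04],[0,0,0]],
    [0,[0,0,-0.03],[0,0,0]],
    [0,[0,0,-0.012],[0,0,0]],
    [0,[0,0,0],[0,0,0]],
  ],
)

```text
clock: 9.88
eef_pos: [0.5133, 0.1151, 0.0572]
orientation: [-3.141, -0.001, 2.683]
force: [0.6, -1.2, 0.1]
width: 0.0003
gripper_force: 0.0
```

>>> move_arm(
  increments=[
    [0,[0,0,-0.004],[0,0,0]],
    [0,[0,0,-0.004],[0,0,0]],
    [0,[0,0,0],[0,0,0]],
  ],
)

```text
clock: 10.25
eef_pos: [0.5143, 0.1155, 0.0499]
orientation: [3.141, 0.001, 2.683]
force: [1.5, -0.4, 2.5]
width: 0.0001
gripper_force: 1.2
```

Contact (2.5 N). I'll press on until the force clearly passes the 5 N stop.

>>> move_arm(
  increments=[
    [0,[0,0,-0.003],[0,0,0]],
    [0,[0,0,-0.002],[0,0,0]],
    [0,[0,0,0],[0,0,0]],
  ],
)

```text
clock: 10.62
eef_pos: [0.5143, 0.1155, 0.0459]
orientation: [3.14, 0.001, 2.683]
force: [-1.8, -0.3, 21.8]
width: 0.0005
gripper_force: 10.7
```

The stop is reached: 21.8 N against the 5 N spring. Brief hold, then retreat.

>>> move_arm(
  increments=[
    [0,[0,0,0],[0,0,0]],
    [0,[0,0,0],[0,0,0]],
    [0,[0,0,0.02],[0,0,0]],
    [0,[0,0,0.04],[0,0,0]],
    [0,[0,0,0.05],[0,0,0]],
    [0,[0,0,0.04],[0,0,0]],
    [0,[0,0,0],[0,0,0]],
    [0,[0,0,0],[0,0,0]],
  ],
)

```text
clock: 11.62
eef_pos: [0.5129, 0.1153, 0.1939]
orientation: [-3.141, -0.001, 2.683]
force: [0.4, 0.4, 0.1]
width: 0.0007
gripper_force: 0.0
```

```bash
python3 - <<'E'
from plant import *
import cv2
f=grab_frame("scene")
cv2.imwrite("pics/s6.png",cv2.resize(f[90:290,120:400,::-1],None,fx=2.8,fy=2.8,interpolation=cv2.INTER_CUBIC))
for q in ("orange_knob","orange_button_top","blue_knob","spool","tin"): print(q,mark_of(q,"scene")[:1])
print(sense()["force"],sense()["eef_pos"])
E
```

```text
orange_knob [{'xyz': [0.5824, 0.0568, 0.1252], 'conf': 0.72}]
orange_button_top [{'xyz': [0.5144, 0.1158, 0.0826], 'conf': 0.62}]
blue_knob [{'xyz': [0.4732, -0.2602, 0.13], 'conf': 0.88}]
spool [{'xyz': [0.7807, -0.0948, 0.0039], 'conf': 0.94}]
tin [{'xyz': [0.7997, 0.0493, -0.0015], 'conf': 0.75}]
[0.67256649 0.082699   0.0594003 ] [0.51322114 0.1152205  0.1936118 ]
```

View pics/s6.png

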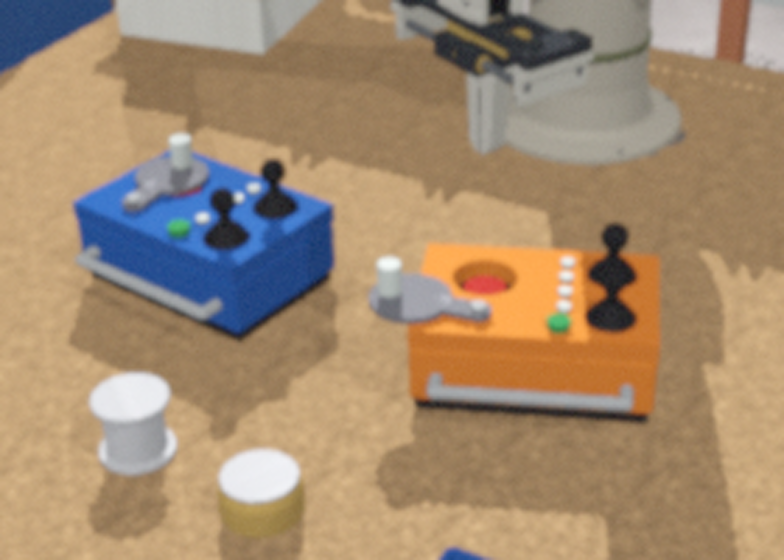

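The cover is aside with its knob at (388,275). The well is open with the button up at (485,285), the gripper is clear, and the spool, tin and blue remote haven't moved. Handing in.

```bash
python3 -c "
from plant import *
print(finish_job())"
```

```text
the job is handed in; nothing more can be done
None
```

I swung the orange remote's cover aside to about 1.36 rad, leaving the well clear, pressed the red button to its stop (21.8 N) and let it come back up; the blue remote, spool and tin hadn't moved in the last picture (the screwdriver wasn't re-checked), and I handed the job in at about 12 s.

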